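# Label the raw chicken batch with the two-stage label press

### The arm

A 6-joint arm with a two-finger parallel gripper is mounted at the origin on a cart in front of the work surface, level with it; the furniture and walls round the work are solid. World frame = base frame: x ahead of the robot, y to its left, z up, the work surface at z = 0. Lengths are in m, angles in rad, forces in N, time in s.
With the tool pointing down it reaches from about 0.35 to 0.85 m from the base axis. Payload 8.1 kg.
Tool frame: the origin (TCP) lies where the fingers leave the gripper's body, on its centre line; the fingertips stand 84 mm ahead of it and the grasp point (between the pads) lies 65 mm ahead of it; z points along the fingers, y is the line along which they close (so a half turn about z gives the same grasp; the last joint's range is limited). The gripper opens to 93 mm and grips with 3 to 60 N. Pads are 15 mm wide; open, the fingers measure 128 mm over their backs; the gripper's body (75 mm by 188 mm) begins 65 mm behind the grasp point.
Start: joints at [1.248, 0.13, 1.488, -0, 1.523, -0.085], TCP at [0.141, 0.583, 0.303] pointing down, gripper open.
Joint ranges: [-2.96, 2.96], [-0.89, 2.26], [0.02, 2.5], [-1.34, 4.48], [0, 2.73], [-2.66, 2.66]. Speed limits (rad/s): [2.39, 2.39, 2.79, 3.14, 3.14, 3.14].

### API

Orientations are given as a rotation vector (axis times angle).
In Python, from plant import robot gives the robot as it stands.
- The arm moves only by the shell command python3 -m jog 'ROWS' [FORCE]. ROWS is text: rows parted by semicolons, each of 5 numbers parted by spaces: the opening, from 0 (shut) to 1 (fully open), then the shift along the tool's x, y, z in m, then the turn about the tool's z in degrees. A call has 1 to 10 rows; each row shifts and turns the commanded pose from where the row before left it, along the tool's axes as they then stand; what a row does not reach is not made up. A row lasts 1/12 s, in which the tool goes at most 41.7 mm and 7.16 degrees, less where a joint would pass 70% of its speed; a pose out of reach is approached as far as the arm can. A call with a gripper value outside its range is refused whole. The fingers move at their own pace and stop on an object; FORCE is the grip in N (left out, the last holds). Time passes only in rows, so rows that do not move let the fingers close. It gives the time, the measured TCP pose, the force, the opening and the grip force at its end, in the units of the state.
- robot.read_state(): the state, without advancing time (a new reading comes with each control period).
- robot.read_camera(name): name is "side" or "top" or "wrist"; returns a dict with "color" (420x560x3 uint8, red, green, blue), "intrinsics" (3x3 intrinsics, pixels), "pose" (4x4, takes a point from camera to world coordinates); the wrist camera has in their place "tool_from_camera" (4x4, takes a point from camera to tool coordinates, whose origin is the TCP and whose axes are the flange's). Camera axes: x right, y down, z forward; pixel columns grow to the right and rows downward; lengths in m; the calibration is good to about 2 mm. A picture is of the moment at which its call begins: read the wrist's pose just before it. There is no depth.
- robot.close_job(): hands the job in; it is judged then, once.
The state is a dict: "t": time; "q": joint angles; "dq": joint speeds; "joint_torque": joint torques, N m; "tool_pos": TCP position; "orientation": TCP orientation; "force": force on the tool from outside, world axes, zero at the start; "wrist_torque": the same for the moment, N m; "opening": finger opening in m; "gripper_force": force on a finger pad.
Only numpy, scipy, OpenCV 4.12 (cv2) and the standard library are available. Lean on these libraries where they do the work, as an engineer would, in place of code of your own. Each camera call takes 0.05 s, during which the arm holds its last target. There are 200 camera calls.

### The job

Make a label for the raw chicken with the red label press: push its red plunger down to the halfway stop and keep it there for about two seconds so the label can feed, then push it fully down, and let it spring all the way back up. Do not press the green one, and leave the flour shaker and the salt shaker behind the presses standing where they are.

Things in the scene. Friction and masses are not known exactly. Their poses are not given: they have to be found in the camera images.
- red_cap (a point): Red plunger cap of one label press: flat, 40 mm across, top 118 mm above the worktop at rest. Goes straight down and springs back: 12 mm lightly (2 to 3.5 N) to the halfway stop, past which it goes only under more than 9 N; 12 mm further (9 to 12 N) it is fully down on a hard stop, 24 mm below rest. The point is the centre of the cap's top face and moves with it; z up.
- green_cap (a point): Green plunger cap of the other label press, same form and action, not to be pressed; the presses may stand either way round. Each press is a fixed white housing 124 x 86 mm, 54 mm tall; its label roll, from 27 mm behind the cap's axis, rises to 89 mm. The point is the centre of the cap's top face; z up, x to the back of its press.
- flour_shaker: Loose steel flour shaker, 69 mm across, 102 mm tall, standing behind the presses; origin at the centre of its underside, z up.
- salt_shaker: Loose salt shaker with a grey cap, 44 mm across, 90 mm tall, standing behind the presses; origin at the centre of its underside, z up.
Mind the look-alikes: they are no part of the job. There is more than one size of the salt_shaker; the job needs the larger.

How it is judged:
By the outcome, as a careful person would: the job done as asked, in the order asked, and still so for the second after the job is handed in, with the robot touching nothing.
It also fails if it takes over 34 s, if anything falls off the work surface, if the arm or the gripper's body presses on something with over 40 N, if the wrist force passes 120 N, or if a joint passes its speed limit or range.

## Working session

There is one attempt and no reset: what is moved stays moved. The work goes in short steps, Python scripts to look and compute and a shell command to move; the robot and the scene stay as the last step left them, time stands still between calls to the robot, and variables do not carry over. Pictures are saved under pics/ and viewed, at most 10 in all, crops included, and the job is handed in when it is done.

```bash
mkdir -p pics
python3 - <<'E'
from plant import robot
import cv2,numpy as np
s=robot.read_state();print(s['t'],s['tool_pos'],s['orientation'],s['opening'],s['force'])
ims=[]
for n in("side","top"):
    c=robot.read_camera(n);np.savez(f'pics/{n}.npz',**{k:c[k] for k in('color','intrinsics','pose')})
    cv2.imwrite(f'pics/{n}.png',c['color'][:,:,::-1]);print(n,c['intrinsics'],c['pose'].round(3))
E
```

```text
0.0 [0.14119947 0.58272222 0.30170102] [-3.72596607e-01 -3.11905669e+00  2.78801836e-03] 0.09283183835609272 [ 0.39283672 -1.06440018  0.72488808]
side [[519.68439301   0.         285.35705091]
 [  0.         519.68439301 212.09793763]
 [  0.           0.           1.        ]] [[ 0.851 -0.192  0.489  0.002]
 [-0.525 -0.35   0.776 -0.904]
 [ 0.022 -0.917 -0.399  0.532]
 [ 0.     0.     0.     1.   ]]
top [[435.75043612   0.         284.93100836]
 [  0.         435.75043612 214.40615615]
 [  0.           0.           1.        ]] [[ 0.028 -0.984  0.174  0.393]
 [-0.999 -0.022  0.035 -0.059]
 [-0.031 -0.174 -0.984  0.978]
 [ 0.     0.     0.     1.   ]]
```

View pics/top.png

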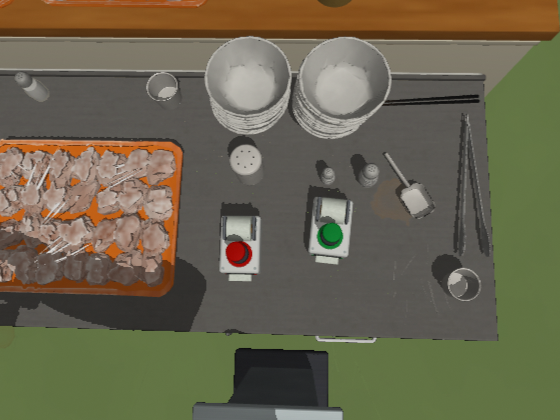

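View pics/side.png

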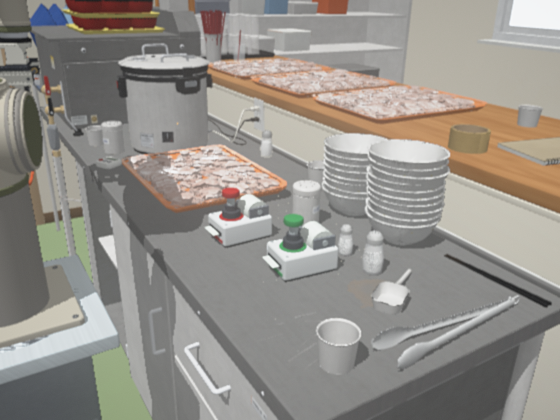

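The top view shows the red cap at about (239,253) and the green at (331,235). The flour shaker is at (246,160). There are two salt shakers, at (328,175) and (370,175), and the larger one is on the right. In the side view the red cap is at about (231,193) and the green at (293,221). Both press rolls point away from the robot. Next I'll locate the caps.

```bash
cat > h.py <<'E'
import cv2,numpy as np
from scipy.ndimage import label
def mask(im,col,vmin=110):
    h=cv2.cvtColor(im,cv2.COLOR_RGB2HSV);H=h[...,0].astype(int)
    m=((H<6)|(H>174)) if col=='red' else ((H>45)&(H<85))
    return m&(h[...,1]>150)&(h[...,2]>vmin)
def ray(K,T,uv):
    d=T[:3,:3]@np.linalg.solve(K,[*uv,1]);return T[:3,3],d
def onz(K,T,uv,z):
    o,d=ray(K,T,uv);return o+d*(z-o[2])/d[2]
E
python3 - <<'E'
from h import *
R={'top':dict(red=(215,230,265,275),green=(310,215,350,255)),'side':dict(red=(215,180,250,225),green=(275,205,315,255))}
for n in R:
    c=np.load(f'pics/{n}.npz');K,T=c['intrinsics'],c['pose']
    for col,(a,b,x,y) in R[n].items():
        for v in(60,110,160):
            m=np.zeros((420,560),bool);m[b:y,a:x]=mask(c['color'],col,v)[b:y,a:x]
            l,k=label(m)
            for i in range(1,k+1):
                p=np.argwhere(l==i)
                if len(p)>15:
                    uv=p.mean(0)[::-1];print(n,col,v,len(p),uv.round(1),np.ptp(p,0)[::-1],onz(K,T,uv,.118).round(4))
c=np.load('pics/top.npz');K,T=c['intrinsics'],c['pose']
for nm,uv,z in(('flour',(246,160),.102),('saltR',(371,170),.09),('saltL',(328,172),.08),('hRroll',(240,228),.089),('hRfront',(239,272),.054)):print(nm,onz(K,T,uv,z).round(3))
t=c['color'][215:285,200:370];s=np.load('pics/side.npz')['color'][175:285,200:400]
cv2.imwrite('pics/crop.png',np.vstack([cv2.resize(t,(600,247),interpolation=2),cv2.resize(s,(600,330),interpolation=2)])[...,::-1])
E
```

```text
top red 60 461 [237.7 252.9] [25 25] [0.4647 0.0629 0.118 ]
top red 110 418 [237.3 253. ] [25 24] [0.4644 0.0637 0.118 ]
top red 160 54 [238.7 255.2] [9 9] [0.4601 0.0607 0.118 ]
top green 60 429 [330.5 234.8] [24 25] [ 0.5052 -0.1201  0.118 ]
top green 110 336 [331.4 235. ] [24 24] [ 0.5049 -0.1219  0.118 ]
side red 60 52 [229.8 190.5] [14  3] [0.4647 0.0602 0.118 ]
side red 110 52 [229.8 190.5] [14  3] [0.4647 0.0602 0.118 ]
side red 160 52 [229.8 190.5] [14  3] [0.4647 0.0602 0.118 ]
flour [0.661 0.057 0.102]
saltR [ 0.648 -0.205  0.09 ]
saltL [ 0.644 -0.116  0.08 ]
hRroll [0.519 0.065 0.089]
hRfront [0.43  0.067 0.054]
```

View pics/crop.png

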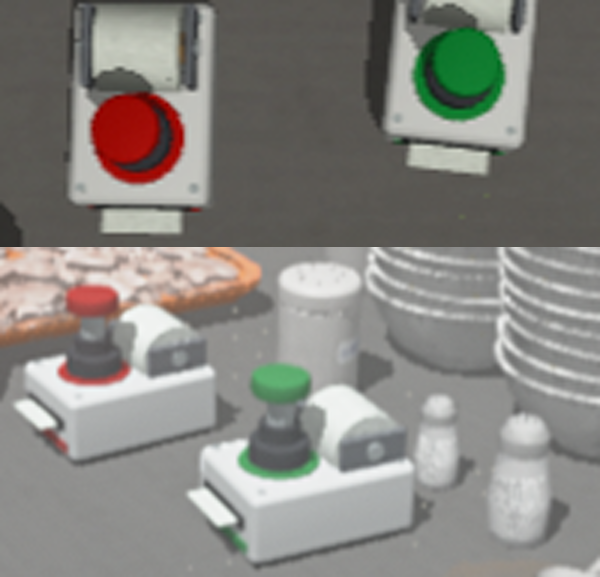

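Viewed: the enlarged crop confirms the red cap (left press in both views, top-face centre about (235.5,252) in the top image) is the target. The green one is on the right. The larger salt shaker is the right-hand one of the two. Both views put the red cap at about (0.466, 0.064, 0.118), well within reach. The fingers should be shut for the push, so I'll set off now at a safe height.

```bash
python3 -m jog '0 -0.027 -0.027 0 0;0 -0.027 -0.027 0 0;0 -0.027 -0.027 0 0;0 -0.027 -0.027 0 0;0 -0.027 -0.027 0 0;0 -0.027 -0.027 0 0;0 -0.027 -0.027 0 0;0 -0.027 -0.027 0 0;0 -0.027 -0.027 0 0;0 -0.027 -0.027 0 0' 20; python3 -m jog '0 -0.027 -0.027 0 0;0 -0.027 -0.027 0 0;0 -0.027 -0.027 0 0;0 -0.027 -0.027 0 0;0 -0.027 -0.027 0 0;0 -0.027 -0.022 0 0;0 0 0 0.02 0;0 0 0 0.02 0;0 0 0 0 0;0 0 0 0 0'
cat > look.py <<'E'
import sys
from plant import robot
from h import *
from scipy.spatial.transform import Rotation as Ro
s=robot.read_state();c=robot.read_camera('wrist')
R=Ro.from_rotvec(s['orientation']).as_matrix();B=np.eye(4);B[:3,:3]=R;B[:3,3]=s['tool_pos'];T=B@c['tool_from_camera'];K=c['intrinsics']
print('t',s['t'],'tcp',s['tool_pos'].round(4),'F',s['force'].round(2),'open',s['opening'],'ztool',R[:,2].round(4))
print('cam',T[:3,3].round(3),T[:3,2].round(2))
im=c['color'];n,l,st,ce=cv2.connectedComponentsWithStats(mask(im,'red',60).astype(np.uint8))
for i in range(1,n):
    if st[i,4]>200:
        p=onz(K,T,ce[i],.118);print(st[i],ce[i].round(1),p.round(4),'tool shift',(R.T@(p-s['tool_pos'])).round(4))
cv2.imwrite(sys.argv[1],im[...,::-1])
E
python3 look.py pics/w1.png
```

```text
t: 0.93
tool_pos: [0.3404, 0.2554, 0.3025]
orientation: [-0.372, -3.119, 0.0]
force: [0.6, 0.3, 0.7]
opening: 0.0308
gripper_force: 0.0
t: 1.77
tool_pos: [0.4596, 0.0662, 0.2615]
orientation: [-0.373, -3.116, 0.001]
force: [0.1, 0.3, 0.8]
opening: 0.0005
gripper_force: 0.0
t 1.7667 tcp [0.4596 0.0662 0.2615] F [0.05 0.27 0.81] open 0.000503632129755315 ztool [-3.5e-03 -1.0e-04 -1.0e+00]
cam [0.385 0.084 0.344] [ 0.26 -0.06 -0.96]
[299 222  22  33 391] [312.1 239.3] [0.4703 0.0799 0.118 ] tool shift [-0.0076  0.0159  0.1435]
```

View pics/w1.png

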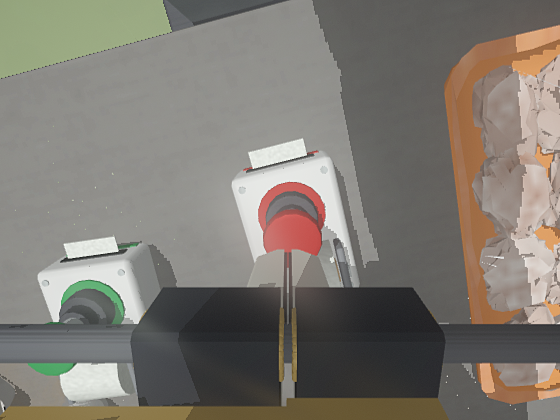

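The wrist view shows the red cap directly under the closed fingertips: it spans columns 263–322, with its centre around (292,235). The green cap is well clear, at about (50,362). I'll check that centre against the cap's height.

Run:
```python
from plant import robot
from h import *
from scipy.spatial.transform import Rotation as Ro
s=robot.read_state();c=robot.read_camera('wrist')
R=Ro.from_rotvec(s['orientation']).as_matrix();B=np.eye(4);B[:3,:3]=R;B[:3,3]=s['tool_pos'];T=B@c['tool_from_camera'];K=c['intrinsics']
def pr(p):
    q=T[:3,:3].T@(np.array(p)-T[:3,3]);return (K@q/q[2])[:2].round(1)
print('tip',pr(R@[0,0,.084]+s['tool_pos']))
for uv in((263,235),(322,235),(292,235),(292,210)):print(uv,onz(K,T,uv,.118).round(4))
for y in(.062,.065,.068):
  for x in (.446,.466,.486):print(x,y,pr([x,y,.118]))
cv2.imwrite('pics/w2.png',cv2.resize(c['color'][170:300,220:370],(692,600),interpolation=2)[...,::-1])
```

```text
tip [288.3 266.9]
(263, 235) [0.4612 0.0493 0.118 ]
(322, 235) [0.4704 0.0871 0.118 ]
(292, 235) [0.4657 0.0679 0.118 ]
(292, 210) [0.4491 0.0719 0.118 ]
0.446 0.062 [276.  209.1]
0.466 0.062 [283.4 237.4]
0.486 0.062 [290.5 264.5]
0.446 0.065 [280.5 208. ]
0.466 0.065 [287.8 236.4]
0.486 0.065 [294.8 263.5]
0.446 0.068 [285.  206.9]
0.466 0.068 [292.2 235.4]
0.486 0.068 [299.1 262.6]
```

View pics/w2.png

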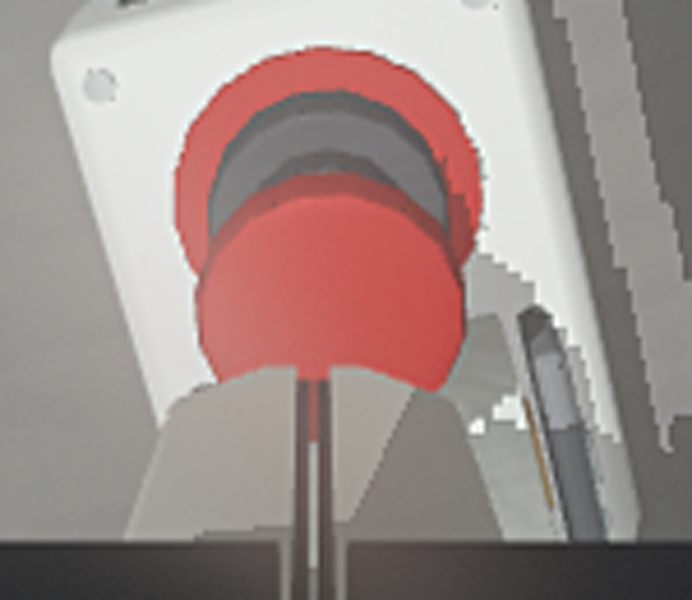

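The enlarged crop puts the centre of the cap's top face at about (292,238), which is (0.467, 0.067). I'll shift there, then descend to just above the cap.

```bash
python3 -m jog '0 -0.007 0.002 0 0;0 0 0 0.015 0;0 0 0 0.015 0;0 0 0 0.015 0;0 0 0 0.007 0;0 0 0 0 0;0 0 0 0 0'; python3 -m jog '0 0 0 0.002 0;0 0 0 0.002 0;0 0 0 0.002 0;0 0 0 0.002 0;0 0 0 0.002 0;0 0 0 0.002 0;0 0 0 0 0;0 0 0 0 0'
```

```text
t: 2.45
tool_pos: [0.4682, 0.0669, 0.2114]
orientation: [0.372, 3.119, 0.0]
force: [0.3, -0.8, -0.3]
opening: 0.0007
gripper_force: 0.0
t: 3.12
tool_pos: [0.4681, 0.0667, 0.1989]
orientation: [0.373, 3.119, 0.0]
force: [-0.4, -0.1, 2.3]
opening: 0.0002
gripper_force: 1.1
```

In contact at light force, about 3 mm in. Now down towards the halfway stop, checking the force.

```bash
python3 -m jog '0 0 0 0.002 0;0 0 0 0.002 0;0 0 0 0.002 0;0 0 0 0.001 0;0 0 0 0 0'; python3 -m jog '0 0 0 0.001 0;0 0 0 0 0';python3 -m jog '0 0 0 0.0005 0;0 0 0 0 0'
```

```text
t: 3.53
tool_pos: [0.468, 0.0667, 0.1916]
orientation: [0.373, 3.119, 0.0]
force: [1.5, 0.3, 3.2]
opening: 0.0002
gripper_force: 1.5
t: 3.7
tool_pos: [0.468, 0.0667, 0.1907]
orientation: [0.373, 3.119, 0.0]
force: [2.0, 0.4, 2.5]
opening: 0.0007
gripper_force: 1.6
t: 3.87
tool_pos: [0.468, 0.0667, 0.1904]
orientation: [0.373, 3.119, 0.0]
force: [1.2, -0.3, 3.7]
opening: 0.0007
gripper_force: 1.6
```

```bash
python3 -m jog '0 0 0 0.0005 0;0 0 0 0 0';python3 -m jog '0 0 0 0.0005 0;0 0 0 0 0'
```

```text
t: 4.03
tool_pos: [0.4681, 0.0667, 0.1903]
orientation: [0.373, 3.119, 0.0]
force: [-0.0, -0.7, 8.2]
opening: 0.0005
gripper_force: 3.8
t: 4.2
tool_pos: [0.4681, 0.0667, 0.1899]
orientation: [0.373, 3.119, 0.0]
force: [-0.9, -0.8, 8.6]
opening: 0.0004
gripper_force: 4.2
```

The force jumped to about 8 N, which is the halfway stop. I'll ease off 0.3 mm for margin and hold for two seconds.

```bash
python3 -m jog '0 0 0 -0.0003 0;0 0 0 0 0;0 0 0 0 0;0 0 0 0 0'
```

```text
t: 4.53
tool_pos: [0.4681, 0.0667, 0.1903]
orientation: [0.373, 3.119, 0.0]
force: [-1.7, 0.5, 8.7]
opening: 0.0004
gripper_force: 4.2
```

```bash
python3 -m jog '0 0 0 -0.0002 0;0 0 0 0 0;0 0 0 0 0;0 0 0 0 0;0 0 0 0 0;0 0 0 0 0;0 0 0 0 0;0 0 0 0 0'
```

```text
t: 5.2
tool_pos: [0.4681, 0.0667, 0.1904]
orientation: [0.372, 3.119, 0.0]
force: [-0.6, -0.3, 7.1]
opening: 0.0009
gripper_force: 3.6
```

```bash
python3 -m jog '0 0 0 0 0;0 0 0 0 0;0 0 0 0 0;0 0 0 0 0;0 0 0 0 0;0 0 0 0 0;0 0 0 0 0;0 0 0 0 0;0 0 0 0 0;0 0 0 0 0'; python3 -m jog '0 0 0 0 0;0 0 0 0.003 0;0 0 0 0.003 0;0 0 0 0.003 0;0 0 0 0.003 0;0 0 0 0.001 0;0 0 0 0 0;0 0 0 0 0'
```

```text
t: 6.03
tool_pos: [0.4681, 0.0667, 0.1903]
orientation: [0.373, 3.119, 0.0]
force: [0.6, 0.0, 7.9]
opening: 0.0004
gripper_force: 3.6
t: 6.7
tool_pos: [0.4683, 0.0667, 0.1782]
orientation: [0.372, 3.118, 0.0]
force: [-2.5, -0.3, 14.3]
opening: 0.0002
gripper_force: 7.3
```

```bash
python3 -m jog '0 0 0 0.001 0;0 0 0 0 0;0 0 0 0 0'; python3 -m jog '0 0 0 -0.004 0;0 0 0 -0.008 0;0 0 0 -0.01 0;0 0 0 -0.015 0;0 0 0 -0.025 0;0 0 0 -0.025 0;0 0 0 -0.01 0;0 0 0 0 0;0 0 0 0 0;0 0 0 0 0'
python3 - <<'E'
from plant import robot
from h import *
c=robot.read_camera('side');old=np.load('pics/side.npz')['color']
for im in(old,c['color']):
    m=np.zeros((420,560),bool);m[180:225,215:250]=mask(im,'red',60)[180:225,215:250];print(m.sum(),np.argwhere(m).mean(0))
a=c['color'][170:290,190:400];cv2.imwrite('pics/end.png',np.vstack([cv2.resize(x[170:290,190:400],(520,297)) for x in(old,c['color'])])[...,::-1])
E
```

```text
t: 6.95
tool_pos: [0.4685, 0.0667, 0.1781]
orientation: [0.372, 3.118, 0.0]
force: [-7.8, -0.9, 22.0]
opening: 0.0005
gripper_force: 10.9
t: 7.78
tool_pos: [0.4671, 0.0667, 0.2708]
orientation: [-0.372, -3.117, 0.001]
force: [-0.5, 0.0, 0.1]
opening: 0.0007
gripper_force: 0.0
59 [193.57627119 229.38983051]
66 [193.42424242 229.43939394]
```

View pics/end.png

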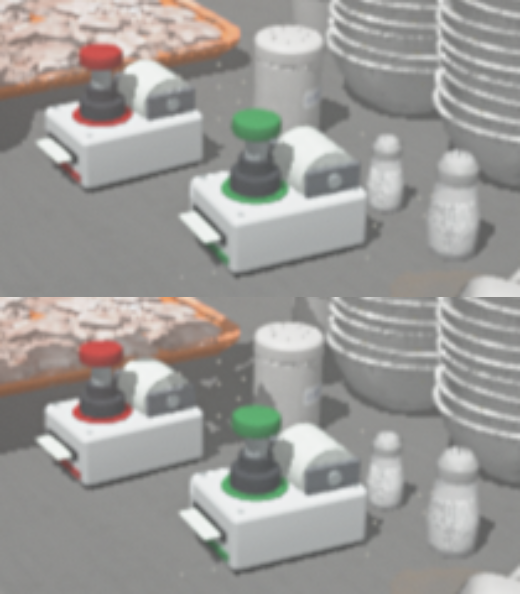

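Before (top) and after (bottom) match: the red cap is back at full height, and the green press and both shakers haven't moved. The hard stop read 22 N with no further travel. I'll hand it in.

```bash
python3 -c "
from plant import robot
print(robot.close_job())"
```

```text
the job is handed in; nothing more can be done
None
```

I pressed the red label press to its halfway stop, held it about two seconds, pushed it fully down to the hard stop and let it spring all the way back; the green press and both shakers were left untouched, and I handed the job in at about 8 s.

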